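Tighten the lock ring of a bracket's adjuster while a spanner holds the barrel

TASK

The adjuster barrel on the stainless steel bracket is set to the right height: lock it without losing the setting. Drop the larger open-ended spanner over the square flats on top of the barrel with its handle lying in the slot in the bracket's upright leg and let go of it, so that the leg keeps the barrel from turning, then turn the brass knurled lock ring clockwise (seen from above) down onto the housing and nip it up by feel to about 1.5 N m, without over-tightening it or letting the barrel creep round. Then lift the spanner off and lay it gently down flat on the glass beside the board, leaving everything else on the table alone.

Things in the scene. Friction and masses are not known exactly. Their poses are not given: they have to be found in the camera images.
- bracket: Fixed steel L-bracket screwed to a plywood board (18 mm thick, x -75 to 165, y +-65 mm). Origin: on the barrel's upright axis at table height; z up; +x level, from the barrel towards the upright leg. Its 60 mm wide foot lies on the board, top at z = 23 mm; on it a round aluminium housing, 54 mm diameter, stands round the axis from z = 23 to 53 mm; the barrel's thread comes up out of it.
- bracket_leg: The bracket's upright leg: a plate 60 mm wide (y), 5 mm thick, across the bracket's x at 120 mm from the barrel axis, up to 95 mm above the table, with an open slot 26 mm wide in the middle of its top edge. Origin and axes as the bracket.
- leg_slot (a point): Middle of the floor of the slot in the upright leg: 120 mm from the barrel axis along the bracket's x, 75 mm above the table.
- housing_face (a point): Centre of the housing's flat top, a red fibre washer, on the barrel axis, 53 mm above the table: the lock ring is tightened down against it.
- barrel: Upright screw, 40 mm diameter, ending on top in a square with four flats, 27 mm across, 75 to 93 mm above the table, the top 5 mm bevelled in by 3 mm. Origin on its axis at the housing face; x square to two flats, at the start within 0.03 rad of the bracket's x. It sits stiffly but 0.45 N m turns it; the setting is lost once it has turned 0.3 rad. It does not rise or sink.
- shoulder (a point): Centre of the shoulder under the barrel's flats, on the axis, 75 mm above the table: the spanner's underside comes to rest here. Axes as the barrel.
- barrel_mark (a point): Red paint dash on top of the barrel, 10 mm from its axis along its x, 93 mm above the table: it shows whether the barrel has turned.
- lock_ring: Brass knurled ring on the thread, 64 mm diameter, 16 mm high, origin centre of underside. Clockwise from above brings it down, 3 mm per turn. It starts 1.2 to 2.3 rad short of the housing (find by feel) and runs with 0.25 N m; once down it is stiff: 0.03 rad more adds about 0.4 N m. Torque above 0.45 N m turns the barrel unless it is held. It stays down when let go.
- spanner: The larger open-ended spanner, loose, steel, 0.28 kg, lying flat. Origin: underside, centre of the jaw; +x along the handle. Jaw 28.5 mm wide, open to -x from x = -15.5, end wall at x = 15.5 mm; head 44.5 mm wide, 10 mm thick. Straight handle 18 mm wide, 9 mm thick, x = 30 to 205 mm. On the flats it lies level from shoulder to slot floor, with 4 mm play each side in the slot.
- spanner_grip (a point): Point on the larger spanner's handle, at half its thickness, 80 mm from the jaw centre along its x, near the centre of mass (about 89 mm).
- spanner_tail (a point): Point on the underside of the larger spanner's handle near its end, 195 mm from the jaw centre.
- small_spanner: Smaller open-ended spanner (13 mm jaw, 160 mm long, handle 12 mm wide), lying flat; not needed. Origin at its jaw, +x along its handle. It and the larger spanner may lie in each other's place.
- bowl: White ceramic bowl of short wooden dowels, 130 mm across, 50 mm high; leave alone. Origin under its centre.
- level: Yellow plastic spirit level, 230 x 22 x 48 mm, standing on edge; leave alone. Origin under its centre, x along it.
- screwdriver: Black-handled screwdriver, 200 mm, lying; leave alone. Origin under its middle, x towards its tip.
- spare_bracket: Small plain steel L-bracket, 120 x 40 mm, 72 mm high; leave alone. Origin under the middle of its foot.

How it is judged:
By the outcome, as a careful person would: the job done as asked, in the order asked, and still so for the second after the job is handed in, with the robot touching nothing.
It also fails if it takes over 72 s, if anything falls off the work surface, if the arm or the gripper's body presses on something with over 40 N, if the wrist force passes 120 N, or if a joint passes its speed limit or range.

ROBOT

A 6-joint arm with a two-finger parallel gripper is mounted at the origin on the work surface. World frame = base frame: x ahead of the robot, y to its left, z up, the work surface at z = 0. Lengths are in m, angles in rad, forces in N, time in s.
With the tool pointing down it reaches from about 0.35 to 0.775 m from the base axis. Payload 5.5 kg.
Tool frame: the origin (TCP) lies between the finger pads; the fingertips stand 19 mm ahead of it and the grasp point (between the pads) is the TCP; z points along the fingers, y is the line along which they close (so a half turn about z gives the same grasp; the last joint's range is limited). The gripper opens to 85 mm and grips with 20 to 120 N. Pads are 22 mm wide; open, the fingers measure 114 mm over their backs; the gripper's body (76 mm by 85 mm) begins 54 mm behind the grasp point. The pads swing forward as they close: fully open they stand 13 mm farther back than shut.
Start: joints at [-1.343, 0.313, 0.046, 1.304, 0, 1.431], TCP at [0.207, -0.537, 0.25] pointing down, gripper open.
Joint ranges: [-2.76, 2.76], [-0.86, 1.69], [-1.03, 1.26], [-2.2, 2.34], [-1.47, 1.5], [-3.14, 3.14]. Speed limits (rad/s): [2.57, 2.57, 3.14, 3.14, 3.14, 3.14].

INTERFACE

Orientations are given as a unit quaternion [w, x, y, z].
In Python, from workcell import env gives the robot as it stands.
- The arm moves only by the tool carry_out, never from a script. Its argument "increments" is a list that holds one entry, the list of rows, each a list of 6 numbers: the shift along the tool's x, y, z each as a share of 50 cm, from -1 to 1, then the turn, a rotation vector about the tool's x, y, z each as a share of 2 pi rad, from -1 to 1. In form: [[[x, y, z, ax, ay, az], ...]]. A call has 1 to 5 rows; each row is the pose to reach, as a shift and turn from the pose commanded when the call began, along the tool's axes at that moment, turning the shorter way round; what a row does not reach only later rows make up. A row lasts 1/8 s, in which the tool goes at most 62.5 mm and 10.7 degrees, less where a joint would pass 70% of its speed; a pose out of reach is approached as far as the arm can. A call with a number of a shift or a turn outside -1 to 1 is refused whole. A call with a gripper value outside its range is refused whole. "jaw" is the closure, from 0 (fully open) to 1 (shut), set as the call begins (left out, the last holds). The fingers move at their own pace and stop on an object; "squeeze" is the grip in N (left out, the last holds). Time passes only in rows, so rows that repeat a pose let the fingers close. It gives the time, the measured TCP pose, the force, the opening and the grip force at its end, in the units of the state.
- env.get_state(): the state, without advancing time (a new reading comes with each control period).
- env.read_camera(name): name is "scene" or "top"; returns a dict with "frame" (480x640x3 uint8, blue, green, red), "z_map" (480x640 float32, m along the optical axis (not along the pixel's ray), 0 where there is no reading), "intrinsics" (3x3 intrinsics, pixels), "R" (3x3) and "t" (3): a world point X has camera coordinates R X + t. Camera axes: x right, y down, z forward; pixel columns grow to the right and rows downward; lengths in m; the calibration is good to about 2 mm. A picture is of the moment at which its call begins.
- env.hand_in(): hands the job in; it is judged then, once.
Trained networks look in the newest picture that a camera, given by its name, has taken for a name from the list of things; names that differ only in an ending like _2 or _b are one class to them, and where a whole thing is asked for, a point or a joint stands for the part that bears it (a point fixed in the world has none). Each returns a list of dicts, best first, with "score" (0 to 1); they miss things now and then, are a little off and sometimes report something else, mostly with a low value. They report only what shows in the picture. A call takes as long as a camera call.
- env.find_in(camera, name): "position" ([x, y, z] in m, in world coordinates, good to about 4 mm: the middle of the surface that is visible of it).
The state is a dict: "clock": time; "joint_pos": joint angles; "qvel": joint speeds; "tau": joint torques, N m; "tcp_pos": TCP position; "orientation": TCP orientation; "wrist_force": force on the tool from outside, world axes, zero at the start; "ft_torque": the same for the moment, N m; "finger_gap": finger opening in m; "grip_force": force on a finger pad.
Only numpy, scipy, OpenCV 4.12 (cv2) and the standard library are available. Lean on these libraries where they do the work, as an engineer would, in place of code of your own. Each camera call takes 0.05 s, during which the arm holds its last target. There are 200 camera calls.

## Working session

There is one attempt and no reset: what is moved stays moved. The work goes in short steps, Python scripts to look and compute and a tool call to move; the robot and the scene stay as the last step left them, time stands still between calls to the robot, and variables do not carry over. Pictures are saved under pics/ and viewed, at most 10 in all, crops included, and the job is handed in when it is done.

Besides the shell and the picture viewer there is one more tool, called after ">>>" as name(argument=value, ...), one argument or row to a line, values as JSON. carry_out: Moves the arm, as the interface text tells. Its arguments: {"type":"object","properties":{"increments":{"type":"array","items":{"type":"array","items":{"type":"array","items":{"type":"number","minimum":-1,"maximum":1}}}},"jaw":{"type":"number"},"squeeze":{"type":"number"}},"required":["increments"]}

```bash
ls; mkdir -p pics
cat > h.py <<'E'
import numpy as np,cv2
from workcell import env
from scipy.spatial.transform import Rotation as Ro
def cloud(c):
    z=c["z_map"];K=c["intrinsics"];v,u=np.mgrid[:480,:640]
    P=np.stack([(u-K[0,2])/K[0,0]*z,(v-K[1,2])/K[1,1]*z,z],-1)
    return (P-c["t"])@np.array(c["R"])
def pose():
    s=env.get_state();q=s["orientation"]
    return s,np.array(s["tcp_pos"]),Ro.from_quat([q[1],q[2],q[3],q[0]])
def proj(c,X):
    p=np.array(c["R"])@np.array(X)+c["t"];p=c["intrinsics"]@p;return p[:2]/p[2]
E
python3 - <<'E'
from h import *
for n in ["scene","top"]:
    c=env.read_camera(n);cv2.imwrite(f"pics/{n}0.png",c["frame"])
    np.savez(f"{n}0.npz",**c)
    for k in ["bracket","leg_slot","barrel","barrel_mark","lock_ring","shoulder","spanner","spanner_grip","spanner_tail","small_spanner","bowl","level","screwdriver","spare_bracket"]:
        print(n,k,[(np.round(d["position"],3).tolist(),round(d["score"],2)) for d in env.find_in(n,k)[:3]])
print(env.get_state())
E
```

```text
pics
scene bracket [([0.597, -0.171, 0.016], 0.89)]
scene leg_slot [([0.614, -0.229, 0.059], 0.9)]
scene barrel [([0.573, -0.12, 0.067], 0.66)]
scene barrel_mark [([0.573, -0.12, 0.071], 0.78)]
scene lock_ring [([0.581, -0.126, 0.065], 0.56), ([0.776, -0.209, 0.047], 0.21)]
scene shoulder [([0.578, -0.119, 0.067], 0.81)]
scene spanner [([0.452, 0.203, 0.004], 0.94), ([0.58, -0.127, 0.065], 0.21)]
scene spanner_grip [([0.457, 0.208, 0.009], 0.9)]
scene spanner_tail [([0.457, 0.206, 0.008], 0.9)]
scene small_spanner [([0.634, 0.251, 0.007], 0.7), ([0.609, -0.227, 0.06], 0.47)]
scene bowl [([0.776, 0.05, 0.031], 0.88)]
scene level [([0.777, -0.209, 0.048], 0.96), ([0.594, -0.169, 0.017], 0.54)]
scene screwdriver [([0.362, -0.358, 0.02], 0.88)]
scene spare_bracket [([0.459, 0.207, 0.009], 0.7), ([0.605, -0.434, 0.006], 0.68), ([0.359, -0.356, 0.018], 0.54)]
top bracket [([0.58, -0.149, 0.016], 0.59), ([0.358, -0.351, 0.023], 0.31)]
top leg_slot [([0.609, -0.219, 0.062], 0.5)]
top barrel [([0.567, -0.11, 0.069], 0.64), ([0.566, -0.11, 0.069], 0.36)]
top barrel_mark [([0.566, -0.11, 0.071]
[... 626 characters left out ...]
{'clock': 1.5, 'joint_pos': array([-1.34257576e+00,  3.13228380e-01,  4.61137804e-02,  1.30360597e+00,
       -7.45072780e-06,  1.43121382e+00]), 'qvel': array([-0.00015779, -0.00069918,  0.00094261,  0.00076911,  0.00165227,
        0.00025324]), 'tau': array([ 4.44027255e-04, -4.80463171e+01,  2.98806828e+01,  4.81427487e-04,
       -3.39323478e-04,  8.59575024e-07]), 'tcp_pos': array([ 0.20675891, -0.53658676,  0.25031267]), 'orientation': array([ 3.80051373e-05,  9.83137715e-01,  1.82866706e-01, -2.04357110e-06]), 'wrist_force': array([ 0.50983309,  0.45047489, -0.84415331]), 'ft_torque': array([ 0.02758893, -0.02837199,  0.02019925]), 'grip_force': 0.0, 'finger_gap': 0.0853708189836904}
```

View images.

View pics/top0.png

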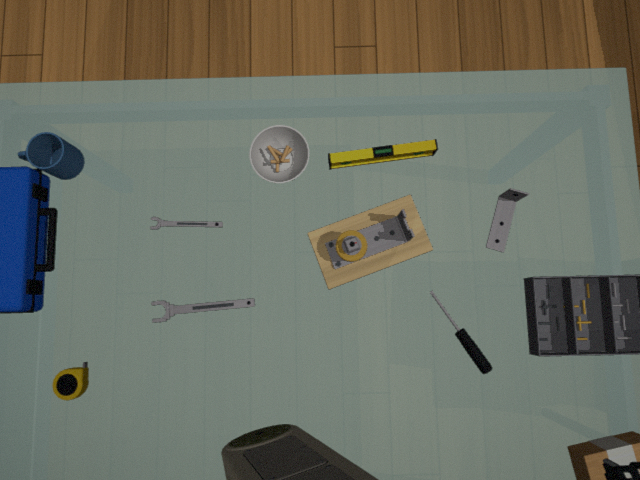

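View pics/scene0.png

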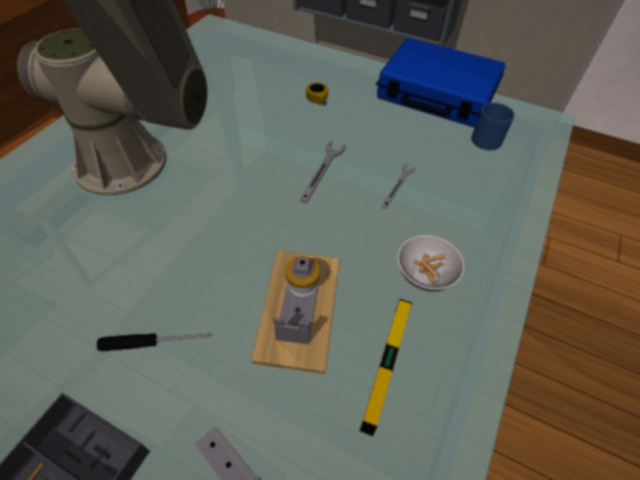

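```bash
cat > seg.py <<'E'
from h import *
out=[]
for n in ["scene","top"]:
    c=dict(np.load(f"{n}0.npz"));f=c["frame"];P=cloud(c)
    K=c["intrinsics"];R=c["R"];t=c["t"];C=-R.T@t
    print(n,"cam",C.round(3),K[0,0])
    def pl(uv,z):
        d=np.c_[np.array(uv,float),np.ones(len(uv))]@np.linalg.inv(K).T@R
        return C+d*((z-C[2])/d[:,2])[:,None]
    hsv=cv2.cvtColor(f,cv2.COLOR_BGR2HSV)
    # height-based blobs
    for nm,xy,r,lo,hi in [("ring/barrel",(.57,-.115),.06,.06,.12),("sp",(.455,.21),.14,.003,.03),("leg",(.61,-.225),.05,.055,.12)]:
        m=(np.hypot(P[...,0]-xy[0],P[...,1]-xy[1])<r)&(P[...,2]>lo)&(P[...,2]<hi)&(c["z_map"]>0)
        q=P[m];print(nm,m.sum(),q.mean(0).round(4),q.min(0).round(4),q.max(0).round(4))
        (ctr,sz,a)=cv2.minAreaRect((q[:,:2]*1000).astype(np.float32));print("  rect",ctr,sz,a)
    H,S,V=cv2.split(hsv)
    def rep(nm,m,z):
        v,u=np.nonzero(m)
        q=pl(np.c_[u,v],z); print(nm,len(u),"px ctr",u.mean().round(1),v.mean().round(1),"mean",q.mean(0).round(4))
        (ctr,sz,a)=cv2.minAreaRect((q[:,:2]*1000).astype(np.float32));print("  rect",np.round(ctr,1),np.round(sz,1),a)
    near=lambda xy,r:np.hypot(P[...,0]-xy[0],P[...,1]-xy[1])<r
    rep("ringY",near((.57,-.115),.06)&(H>15)&(H<32)&(S>140),.07)
    rep("board",near((.59,-.16),.17)&(H>8)&(H<28)&(S>70)&(P[...,2]<.03),.018)
    rep("mark",near((.57,-.115),.03)&((H<8)|(H>172))&(S>90)&(V>60),.093)
    rep("big",near((.455,.21),.15)&(S<30),.009)
    rep("small",near((.632,.25),.1)&(S<30),.006)
E
python3 seg.py
python3 - <<'E'
import cv2
a=cv2.imread("pics/top0.png");b=cv2.imread("pics/scene0.png")
A=cv2.resize(a[185:295,300:440],(0,0),fx=2.8*1,fy=2.8,interpolation=cv2.INTER_CUBIC)
B=cv2.resize(b[245:345,255:345],(0,0),fx=4,fy=4,interpolation=cv2.INTER_CUBIC)
D=cv2.resize(a[290:330,145:265],(0,0),fx=3.2,fy=3.2)
import numpy as np
o=np.zeros((560,800,3),np.uint8);o[:A.shape[0],:A.shape[1]]=A;o[:B.shape[0],400:400+B.shape[1]]=B[:, :400];o[410:410+D.shape[0],:D.shape[1]]=D
cv2.imwrite("pics/crop0.png",o)
E
```

```text
scene cam [ 0.789 -0.514  0.746] 440.5108517286796
ring/barrel 858 [ 0.5732 -0.1167  0.0756] [ 0.5371 -0.1432  0.0601] [ 0.6021 -0.0775  0.0967]
  rect (569.6903686523438, -110.22242736816406) (64.43123626708984, 63.968990325927734) 63.177406311035156
sp 632 [0.4529 0.2051 0.008 ] [0.3178 0.0751 0.003 ] [0.582  0.3434 0.014 ]
  rect (458.7239685058594, 214.87765502929688) (258.8836975097656, 258.3754577636719) 44.76323699951172
leg 394 [ 0.6108 -0.2241  0.076 ] [ 0.5819 -0.2352  0.0551] [ 0.6386 -0.2109  0.0979]
  rect (609.7181396484375, -223.0299072265625) (59.841453552246094, 7.706328392028809) 20.619747161865234
ringY 527 px ctr 302.4 274.8 mean [ 0.5751 -0.1199  0.07  ]
  rect [ 574.1 -115.8] [69.1 75.2] 55.93034362792969
board 5223 px ctr 297.2 319.2 mean [ 0.595  -0.1766  0.018 ]
  rect [ 634.1 -137.4] [233.8 244.7] 19.454959869384766
mark 1 px ctr 302.0 264.0 mean [ 0.5709 -0.1134  0.093 ]
  rect [ 570.9 -113.4] [0. 0.] 0.0
big 3766 px ctr 313.3 187.9 mean [0.4621 0.143  0.009 ]
  rect [471.4 192.7] [294.8 265.4] 57.22931671142578
small 921 px ctr 390.5 197.4 mean [0.6332 0.2
[... 543 characters left out ...]
8  0.0552] [ 0.638  -0.2106  0.1014]
  rect (609.7454223632812, -222.5111083984375) (59.813751220703125, 6.14452600479126) 19.833053588867188
ringY 403 px ctr 350.4 246.0 mean [ 0.5687 -0.1077  0.07  ]
  rect [ 570.7 -109.1] [61.1 61.6] 88.59383392333984
board 4157 px ctr 369.6 241.9 mean [ 0.5831 -0.1517  0.018 ]
  rect [ 633.  -134.6] [231.2 238. ] 19.457324981689453
mark 2 px ctr 355.5 242.0 mean [ 0.5735 -0.1171  0.093 ]
  rect [ 573.5 -117.1] [2. 0.] -91.2742691040039
big 15173 px ctr 202.8 307.1 mean [0.4528 0.2072 0.009 ]
  rect [455.1 208.2] [297.7 295.5] 88.93173217773438
small 6288 px ctr 185.5 225.5 mean [0.6299 0.2482 0.006 ]
  rect [630.9 249.4] [197.9 197.7] 0.30202531814575195
```

View pics/crop0.png

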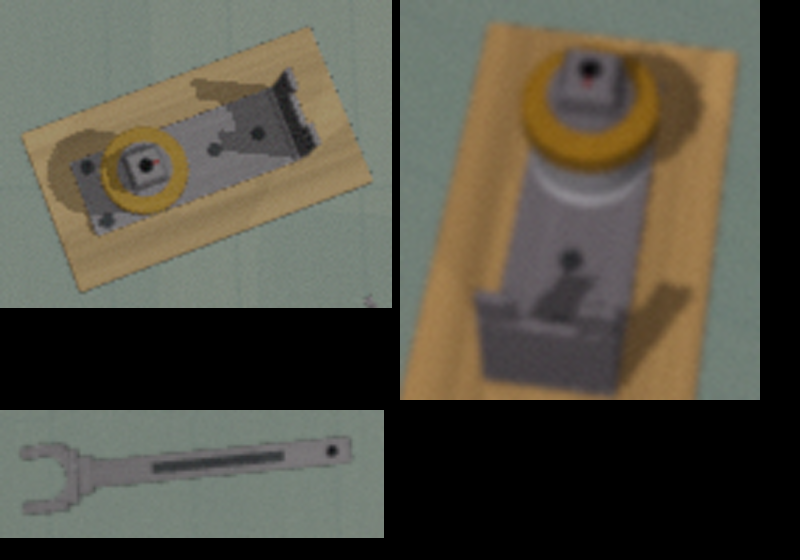

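```bash
cat > seg2.py <<'E'
from h import *
def spanner(c,xy=(.455,.21),r=.14,z=.009):
    f=c["frame"].astype(int);P=cloud(c)
    K=c["intrinsics"];R=c["R"];t=c["t"];C=-R.T@t
    near=np.hypot(P[...,0]-xy[0],P[...,1]-xy[1])<r
    d=(f[...,1]-f[...,2])
    b=np.median(d[near]);m=(near&(d<b*0.5)).astype(np.uint8)
    k,l,st,ce=cv2.connectedComponentsWithStats(m,connectivity=8)
    i=1+np.argmax(st[1:,4]);v,u=np.nonzero(l==i)
    dd=np.c_[u,v,np.ones(len(u))]@np.linalg.inv(K).T@R
    q=(C+dd*((z-C[2])/dd[:,2])[:,None])[:,:2]
    rect=cv2.minAreaRect((q*1000).astype(np.float32))
    mu=q.mean(0);w,V=np.linalg.eigh(np.cov(q.T));a=V[:,1]
    s=(q-mu)@a;n=(q-mu)@np.array([-a[1],a[0]])
    if abs(s.min())<s.max():pass
    # head side = wider
    if np.ptp(n[s<s.min()+.03])<np.ptp(n[s>s.max()-.03]): a=-a;s=-s;n=-n
    h=(s>s.max()-.14)&(s<s.max()-.015) # handle
    pf=np.polyfit(s[h],n[h],1)
    ax=a+pf[0]*np.array([-a[1],a[0]]);ax/=np.linalg.norm(ax)
    o=mu+pf[1]*np.array([-a[1],a[0]])
    s=(q-o)@ax;n=(q-o)@np.array([-ax[1],ax[0]])
    print("n",len(u),"rect",np.round(rect[0],1),np.round(rect[1],1),round(rect[2],2))
    print("ax",ax.round(4),np.degrees(np.arctan2(ax[1],ax[0])).round(2),"s range",s.min().round(4),s.max().round(4),
      "len",np.ptp(s).round(4),"tailpt",(o+ax*s.max()).round(4),"jaw ctr(tail-205)",(o+ax*(s.max()-.205)).round(4),"grip80",(o+ax*(s.max()-.125)).round(4),"handle w",np.ptp(n[h]).round(4),n[h].mean().round(4),"head n",n[s<s.min()+.03].min(),n[s<s.min()+.03].max())
if __name__=="__main__":
    for n in ["scene","top"]: spanner(dict(np.load(f"{n}0.npz")))
    s,p,r=pose();print(p,r.as_matrix().round(3))
E
python3 seg2.py
```

```text
n 595 rect [458.5 204.6] [ 46.5 225.5] 8.1
ax [ 0.0799 -0.9968] -85.42 s range -0.1154 0.1113 len 0.2268 tailpt [0.4614 0.0913] jaw ctr(tail-205) [0.445  0.2957] grip80 [0.4514 0.2159] handle w 0.0222 0.0 head n -0.023500318730377005 0.024106536363715295
n 926 rect [445.9 207.9] [ 44.4 220.4] 0.57
ax [ 0.0744 -0.9972] -85.73 s range -0.1057 0.1143 len 0.2201 tailpt [0.4608 0.0974] jaw ctr(tail-205) [0.4456 0.3019] grip80 [0.4515 0.2221] handle w 0.0185 -0.0 head n -0.022465284750198485 0.02218396347717041
[ 0.20675891 -0.53658676  0.25031267] [[ 0.933  0.36   0.   ]
 [ 0.36  -0.933 -0.   ]
 [-0.     0.    -1.   ]]
```

```bash
cat >> h.py <<'E'
def go(x,y,z,yaw,p=None,yaw0=None):
    """numbers for a tool-down move from present measured pose"""
    s,pp,r=pose();M=r.as_matrix()
    d=M.T@(np.array([x,y,z])-pp)/0.5
    T=np.radians(yaw);X=np.array([np.cos(T),np.sin(T),0]);Z=np.array([0,0,-1.]);G=np.stack([X,np.cross(Z,X),Z],1)
    w=Ro.from_matrix(M.T@G).as_rotvec()/(2*np.pi)
    print("inc",d.round(4).tolist(),w.round(4).tolist())
def st():
    s,p,r=pose();M=r.as_matrix()
    print(round(s["clock"],2),p.round(4),"yaw",np.degrees(np.arctan2(M[1,0],M[0,0])).round(2),"tilt",M[2].round(4),"F",s["wrist_force"].round(2),"T",s["ft_torque"].round(3),"gap",round(s["finger_gap"],4),round(s["grip_force"],1))
E
python3 -c "
from h import *
go(.4518,.217,.12,94.4)"
```

```text
inc [0.9992, -1.2302, 0.2605] [0.0, 0.0, -0.2037]
```

>>> carry_out(
  increments=[
    [[0.6,-0.74,0.0,0,0,-0.12],[0.6,-0.74,0.0,0,0,-0.12],[0.6,-0.74,0.0,0,0,-0.12],[0.6,-0.74,0.0,0,0,-0.12],[0.6,-0.74,0.0,0,0,-0.12]],
  ],
)

```text
clock: 2.12
tcp_pos: [0.3034, -0.2376, 0.2505]
orientation: [0.001, 0.847, 0.532, 0.0]
wrist_force: [1.4, 1.0, -0.3]
finger_gap: 0.0856
grip_force: 0.0
```

```bash
python3 -c "
from h import *
st();go(.4518,.217,.12,94.4)"
```

```text
2.12 [ 0.3034 -0.2376  0.2505] yaw 64.32 tilt [-3.0e-04  1.2e-03 -1.0e+00] F [ 1.37  1.01 -0.27] T [-0.037 -0.081 -0.004] gap 0.0856 0.0
inc [0.9481, -0.1267, 0.2606] [0.0002, 0.0001, -0.0835]
```

>>> carry_out(
  increments=[
    [[0.94,-0.13,0.2,0,0,-0.083],[0.94,-0.13,0.2,0,0,-0.083],[0.94,-0.13,0.2,0,0,-0.083],[0.94,-0.13,0.2,0,0,-0.083],[0.94,-0.13,0.2,0,0,-0.083]],
  ],
  jaw=0.3,
)

```text
clock: 2.75
tcp_pos: [0.3975, 0.0537, 0.186]
orientation: [0.001, 0.681, 0.732, 0.0]
wrist_force: [0.6, -0.2, 0.1]
finger_gap: 0.0598
grip_force: 0.0
```

```bash
python3 -c "
from h import *
st();go(.4518,.217,.08,94.4)"
```

```text
2.75 [0.3975 0.0537 0.186 ] yaw 94.16 tilt [-6.0e-04  1.9e-03 -1.0e+00] F [ 0.57 -0.22  0.09] T [-0.056 -0.057 -0.036] gap 0.0598 0.0
inc [0.3179, 0.1316, 0.212] [0.0003, 0.0001, -0.0007]
```

>>> carry_out(
  increments=[
    [[0.318,0.132,0.212,0,0,-0.001],[0.318,0.132,0.212,0,0,-0.001],[0.318,0.132,0.212,0,0,-0.001],[0.318,0.132,0.212,0,0,-0.001]],
  ],
  jaw=0.5,
)

```text
clock: 3.25
tcp_pos: [0.4505, 0.2174, 0.0776]
orientation: [-0.001, 0.677, 0.736, -0.001]
wrist_force: [-0.2, -0.1, -0.1]
finger_gap: 0.0425
grip_force: 0.0
```

```bash
python3 -c "
from h import *
st();go(.4518,.217,.024,94.4)"
```

```text
3.25 [0.4505 0.2174 0.0776] yaw 94.72 tilt [-4.0e-04 -2.6e-03 -1.0e+00] F [-0.24 -0.07 -0.1 ] T [-0.009  0.052  0.019] gap 0.0425 0.0
inc [-0.0009, 0.0028, 0.1073] [-0.0004, 0.0001, 0.0009]
```

>>> carry_out(
  increments=[
    [[0,0.002,0.06,0,0,0.0],[0,0.002,0.1,0,0,0.0],[0,0.002,0.113,0,0,0.0],[0,0.002,0.113,0,0,0.0]],
  ],
)

```text
clock: 3.75
tcp_pos: [0.4523, 0.2147, 0.0237]
orientation: [0.0, 0.679, 0.734, -0.0]
wrist_force: [-0.2, 0.2, -0.5]
finger_gap: 0.0429
grip_force: 0.0
```

>>> carry_out(
  increments=[
    [[0,0,0,0,0,0],[0,0,0,0,0,0],[0,0,0,0,0,0],[0,0,0,0,0,0]],
  ],
  jaw=1,
  squeeze=60,
)

```text
clock: 4.25
tcp_pos: [0.453, 0.2152, 0.0246]
orientation: [0.001, 0.679, 0.734, 0.001]
wrist_force: [-0.9, -0.6, 5.7]
finger_gap: 0.0149
grip_force: 58.6
```

```bash
python3 -c "
from h import *
st()"
```

```text
4.25 [0.453  0.2152 0.0246] yaw 94.51 tilt [-1.0e-04  2.1e-03 -1.0e+00] F [-0.89 -0.61  5.7 ] T [-0.277  0.297 -0.023] gap 0.0149 58.6
```

>>> carry_out(
  increments=[
    [[0,0,-0.03,0,0,0],[0,0,-0.06,0,0,0],[0,0,-0.1,0,0,0],[0,0,-0.1,0,0,0]],
  ],
)

```text
clock: 4.75
tcp_pos: [0.4538, 0.2157, 0.0755]
orientation: [0.001, 0.679, 0.734, 0.002]
wrist_force: [1.5, 0.6, -2.4]
finger_gap: 0.0148
grip_force: 58.9
```

Run:
```python
from h import *
st();a=env.read_camera("top");b=env.read_camera("scene");np.savez("top1.npz",**a);np.savez("scene1.npz",**b)
A=cv2.resize(a["frame"][240:380,120:290],(0,0),fx=2.4,fy=2.4);B=cv2.resize(b["frame"][100:240,230:400],(0,0),fx=2.2,fy=2.2)
o=np.zeros((340,800,3),np.uint8);o[:336,:408]=A;o[:308,410:784]=B;cv2.imwrite("pics/c1.png",o);st()
```

```text
4.75 [0.4538 0.2157 0.0755] yaw 94.52 tilt [ 8.0e-04  4.3e-03 -1.0e+00] F [ 1.49  0.59 -2.44] T [ 0.029 -0.047  0.02 ] gap 0.0148 58.9
4.85 [0.4523 0.2152 0.0736] yaw 94.52 tilt [ 1.e-04  8.e-04 -1.e+00] F [ 0.44  0.41 -2.42] T [ 0.059  0.009 -0.025] gap 0.0153 58.9
```

View pics/c1.png

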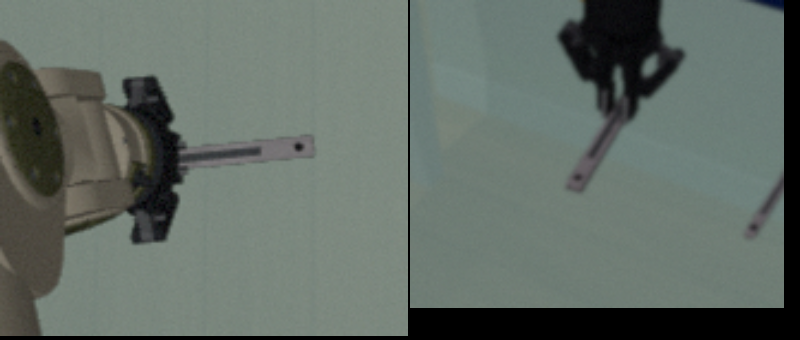

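```bash
cat > tail.py <<'E'
from h import *
def tail(c,xy,zt,r=.055,verbose=True):
    "steel handle end seen near xy (world) with top face at zt"
    f=c["frame"].astype(int);K=c["intrinsics"];R=c["R"];t=c["t"];C=-R.T@t
    v,u=np.mgrid[:480,:640];dd=np.stack([u,v,np.ones_like(u)],-1)@np.linalg.inv(K).T@R
    q=(C+dd*((zt-C[2])/dd[...,2])[...,None])[...,:2]
    near=np.hypot(*(q-np.array(xy)).transpose(2,0,1))<r
    d=f[...,1]-f[...,2];m=(near&(d<np.percentile(d[near],75)*.5)).astype(np.uint8)
    k,l,s,_=cv2.connectedComponentsWithStats(m);i=1+np.argmax(s[1:,4]);return q[l==i]
if __name__=="__main__":
    for n in ["top","scene"]:
        c=dict(np.load(n+"1.npz"))
        Q=tail(c,(.461,.10),.060)
        a=np.radians(-85.5);ax=np.array([np.cos(a),np.sin(a)]);nn=np.array([-ax[1],ax[0]])
        T=np.array([.4525,.2153]);s=(Q-T)@ax;w=(Q-T)@nn
        pf=np.polyfit(s,w,1)
        print(n,len(Q),"tail dist",s.min(),np.sort(s)[-6:].round(4),"lat slope",pf[0].round(4),"lat at 0",pf[1].round(4),"lat at tail",np.polyval(pf,s.max()).round(4),"w",np.ptp(w))
E
python3 tail.py
```

```text
top 253 tail dist 0.06157692570728749 [0.1168 0.117  0.1171 0.1173 0.1174 0.1178] lat slope 0.0052 lat at 0 0.0012 lat at tail 0.0018 w 0.018886231325826466
scene 178 tail dist 0.061250227372374656 [0.1231 0.1232 0.124  0.1241 0.125  0.1252] lat slope 0.0161 lat at 0 -0.0002 lat at tail 0.0018 w 0.020168147201940066
```

```bash
python3 -c "
from h import *
st();go(.5992,-.1915,.16,109.3)"
```

```text
4.85 [0.4523 0.2152 0.0736] yaw 94.52 tilt [ 1.e-04  8.e-04 -1.e+00] F [ 0.44  0.41 -2.42] T [ 0.059  0.009 -0.025] gap 0.0153 58.9
inc [-0.834, 0.2289, -0.1727] [0.0001, 0.0, -0.0411]
```

>>> carry_out(
  increments=[
    [[-0.04,0.02,-0.1,0,0,0],[-0.16,0.05,-0.174,0,0,-0.01],[-0.28,0.08,-0.174,0,0,-0.02],[-0.4,0.11,-0.174,0,0,-0.03],[-0.51,0.14,-0.174,0,0,-0.041]],
  ],
)

```text
clock: 5.48
tcp_pos: [0.5414, -0.0338, 0.1596]
orientation: [-0.0, 0.578, 0.816, -0.0]
wrist_force: [0.2, 1.1, -1.8]
finger_gap: 0.0149
grip_force: 59.4
```

```bash
python3 -c "
from h import *
st();go(.5992,-.1915,.16,109.3)"
```

```text
5.47 [ 0.5414 -0.0338  0.1596] yaw 109.41 tilt [ 6.e-04 -7.e-04 -1.e+00] F [ 0.15  1.13 -1.84] T [-0.008 -0.134 -0.036] gap 0.0149 59.4
inc [-0.3359, 0.0041, -0.0009] [-0.0001, -0.0001, 0.0003]
```

>>> carry_out(
  increments=[
    [[-0.12,0.002,0,0,0,0],[-0.23,0.004,0,0,0,0],[-0.31,0.004,0,0,0,0],[-0.336,0.004,0,0,0,0],[-0.336,0.004,0,0,0,0]],
  ],
)

```text
clock: 6.1
tcp_pos: [0.5983, -0.1902, 0.159]
orientation: [-0.001, 0.579, 0.815, -0.0]
wrist_force: [-0.5, 1.2, -2.5]
finger_gap: 0.0153
grip_force: 59.4
```

Run:
```python
from h import *
st();go(.5992,-.1915,.13,109.3)
a=env.read_camera("top");b=env.read_camera("scene");np.savez("top2.npz",**a);np.savez("scene2.npz",**b);st()
A=cv2.resize(a["frame"][170:310,300:450],(0,0),fx=2.6,fy=2.6);B=cv2.resize(b["frame"][220:360,230:380],(0,0),fx=2.6,fy=2.6)
cv2.imwrite("pics/c2.png",np.hstack([A,B]))
```

```text
6.1 [ 0.5983 -0.1902  0.159 ] yaw 109.21 tilt [ 0.0018 -0.0015 -1.    ] F [-0.53  1.22 -2.52] T [ 0.017 -0.025  0.071] gap 0.0153 59.4
inc [-0.0032, 0.001, 0.0581] [-0.0002, -0.0003, -0.0003]
6.2 [ 0.5981 -0.1886  0.1597] yaw 109.32 tilt [ 0.0017 -0.0013 -1.    ] F [-0.17  0.07 -3.09] T [0.051 0.013 0.005] gap 0.0154 59.4
```

View pics/c2.png

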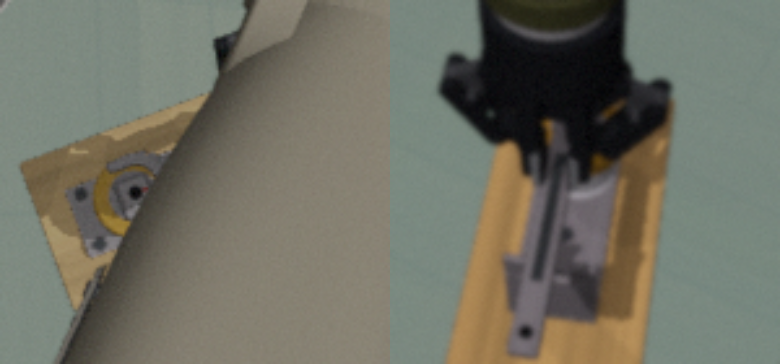

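Run:
```python
from h import *
c=dict(np.load("scene2.npz"));P=cloud(c)
q=P.reshape(-1,3);ax=np.array([.334,-.943]);nn=np.array([.943,.334]);o=np.array([.5701,-.1095])
m=(q[:,2]>.128)&(q[:,2]<.17);s=(q[:,:2]-o)@ax;w=(q[:,:2]-o)@nn
k=m&(s>.125)&(s<.23)&(abs(w)<.03);print(k.sum(),"z",np.median(q[k,2]),"w mid",(np.percentile(w[k],2)+np.percentile(w[k],98))/2,np.ptp(w[k]))
print("slope",np.polyfit(s[k],w[k],1),"zslope",np.polyfit(s[k],q[k,2],1),"smax",np.sort(s[k])[-8:].round(4))
# jaw in top
c=dict(np.load("top2.npz"));P=cloud(c);q=P.reshape(-1,3)
s=(q[:,:2]-o)@ax;w=(q[:,:2]-o)@nn;k=(q[:,2]>.12)&(q[:,2]<.16)&(abs(s)<.04)&(abs(w)<.04)
print(k.sum(),np.percentile(s[k],[2,50,98]),np.percentile(w[k],[2,50,98]),np.median(q[k,2]))
k=(q[:,2]>.085)&(q[:,2]<.105)&(abs(s)<.03)&(abs(w)<.03);print("barrel top",k.sum(),np.percentile(s[k],[2,50,98]),np.percentile(w[k],[2,50,98]))
```

```text
607 z 0.14348150460677245 w mid -0.0008725885931626784 0.018243164069930415
slope [-0.00679898  0.00047975] zslope [-0.01146856  0.14520987] smax [0.2018 0.2019 0.2019 0.2019 0.2019 0.202  0.2023 0.2027]
151 [-0.01694675  0.00418616  0.02410432] [-0.02004547  0.01466805  0.0220595 ] 0.14367875120343643
barrel top 132 [-0.01284827 -0.00171118  0.01240766] [-0.00813166  0.0030453   0.01276979]
```

>>> carry_out(
  increments=[
    [[-0.003,0,0.04,0,0,0],[-0.004,0,0.07,0,0,0],[-0.004,0,0.085,0,0,0],[-0.004,0,0.092,0,0,0],[-0.004,0,0.092,0,0,0]],
  ],
)

```text
clock: 6.82
tcp_pos: [0.5996, -0.1917, 0.1145]
orientation: [0.0, 0.579, 0.816, -0.0]
wrist_force: [0.2, -1.1, -2.6]
finger_gap: 0.015
grip_force: 59.4
```

```bash
python3 -c "
from h import *
st();go(.5992,-.1915,.10,109.3)"
```

```text
6.83 [ 0.5996 -0.1917  0.1145] yaw 109.28 tilt [-2.e-04  1.e-04 -1.e+00] F [ 0.24 -1.08 -2.55] T [-0.002  0.018  0.024] gap 0.015 59.4
inc [0.0007, -0.0005, 0.0289] [0.0, 0.0, -0.0]
```

>>> carry_out(
  increments=[
    [[0,0,0.008,0,0,0],[0,0,0.016,0,0,0],[0,0,0.022,0,0,0],[0,0,0.022,0,0,0]],
  ],
)

```text
clock: 7.32
tcp_pos: [0.5993, -0.1918, 0.1029]
orientation: [-0.0, 0.579, 0.815, -0.0]
wrist_force: [0.6, -0.6, -2.7]
finger_gap: 0.0149
grip_force: 59.4
```

```bash
python3 -c "
from h import *
st()"
```

```text
7.33 [ 0.5993 -0.1918  0.1029] yaw 109.27 tilt [ 4.e-04 -5.e-04 -1.e+00] F [ 0.62 -0.61 -2.69] T [-0.034  0.064  0.042] gap 0.0149 59.4
```

>>> carry_out(
  increments=[
    [[0,0,0.003,0,0,0],[0,0,0.005,0,0,0],[0,0,0.005,0,0,0]],
  ],
)

```text
clock: 7.7
tcp_pos: [0.5995, -0.1919, 0.1008]
orientation: [0.0, 0.579, 0.815, -0.0]
wrist_force: [-0.1, -0.1, -1.5]
finger_gap: 0.0151
grip_force: 59.4
```

```bash
python3 -c "
from h import *
st()"
```

```text
7.7 [ 0.5995 -0.1919  0.1008] yaw 109.27 tilt [-1.e-04 -1.e-04 -1.e+00] F [-0.11 -0.06 -1.48] T [-0.053  0.149  0.047] gap 0.0151 59.4
```

>>> carry_out(
  increments=[
    [[0,0,0,0,0,0],[0,0,0,0,0,0],[0,0,0,0,0,0],[0,0,-0.06,0,0,0],[0,0,-0.16,0,0,0]],
  ],
  jaw=0.4,
)

```text
clock: 8.32
tcp_pos: [0.5983, -0.1913, 0.1798]
orientation: [-0.002, 0.579, 0.815, -0.0]
wrist_force: [1.6, -0.3, 0.8]
finger_gap: 0.051
grip_force: 0.0
```

>>> carry_out(
  increments=[
    [[0.1,0.12,-0.04,0,0,0],[0.1,0.25,-0.04,0,0,0],[0.1,0.37,-0.04,0,0,0],[0.1,0.37,-0.04,0,0,0]],
  ],
  jaw=0,
)

```text
clock: 8.82
tcp_pos: [0.7603, -0.0812, 0.1987]
orientation: [-0.0, 0.578, 0.816, 0.0]
wrist_force: [0.4, -1.1, -0.6]
finger_gap: 0.0854
grip_force: 0.0
```

```bash
cat > look.py <<'E'
from h import *
import sys
k=sys.argv[1]
st();a=env.read_camera("top");b=env.read_camera("scene");np.savez(f"top{k}.npz",**a);np.savez(f"scene{k}.npz",**b)
A=cv2.resize(a["frame"][170:310,300:450],(0,0),fx=2.6,fy=2.6,interpolation=cv2.INTER_CUBIC);B=cv2.resize(b["frame"][230:370,230:380],(0,0),fx=2.6,fy=2.6,interpolation=cv2.INTER_CUBIC)
cv2.imwrite(f"pics/c{k}.png",np.hstack([A,B]))
ax=np.array([.334,-.943]);nn=np.array([.943,.334]);o=np.array([.5701,-.1095])
for n,c in (("top",a),("scene",b)):
    q=cloud(c).reshape(-1,3);s=(q[:,:2]-o)@ax;w=(q[:,:2]-o)@nn
    m=(q[:,2]>.06)&(q[:,2]<.1)&(s>.13)&(s<.23)&(abs(w)<.04)
    if m.sum()>20: print(n,m.sum(),"tail z",np.median(q[m,2]),"fit w",np.polyfit(s[m],w[m],1),"smax",np.sort(s[m])[-5],"zslope",np.polyfit(s[m],q[m,2],1))
    m=(q[:,2]>.06)&(q[:,2]<.13)&(s>-.035)&(s<.03)&(abs(w)<.026)
    if m.sum()>20: print(" head z pct",np.percentile(q[m,2],[5,25,50,75,95]).round(4))
E
python3 look.py 3
```

```text
8.82 [ 0.7603 -0.0812  0.1987] yaw 109.45 tilt [ 5.e-04 -2.e-04 -1.e+00] F [ 0.43 -1.15 -0.62] T [-0.078  0.034  0.051] gap 0.0854 0.0
top 328 tail z 0.08350426208381181 fit w [-0.00298492  0.00030493] smax 0.2033403566461279 zslope [-0.00066543  0.08342367]
 head z pct [0.0681 0.0792 0.0836 0.0858 0.0921]
scene 528 tail z 0.08403713209081168 fit w [-0.00044403  0.00011325] smax 0.20480816248009692 zslope [-0.00825188  0.08530402]
 head z pct [0.0668 0.0709 0.0848 0.0891 0.0941]
```

View pics/c3.png

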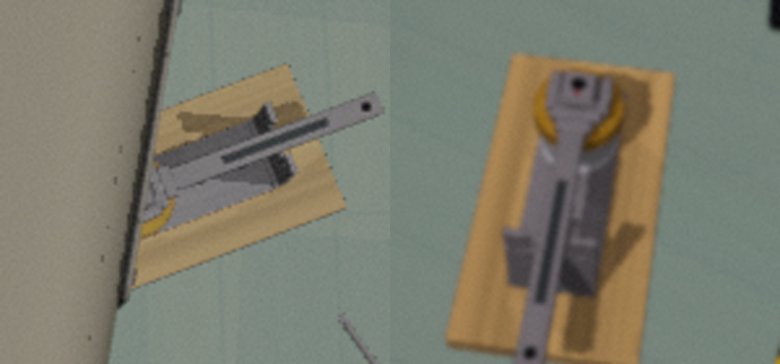

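```bash
python3 -c "
from h import *
go(.5701,-.1095,.15,136.5)"
```

```text
inc [0.0739, -0.3744, 0.0985] [-0.0001, -0.0001, -0.0753]
```

>>> carry_out(
  increments=[
    [[0.02,-0.1,0.05,0,0,-0.025],[0.05,-0.22,0.098,0,0,-0.05],[0.074,-0.34,0.098,0,0,-0.075],[0.074,-0.374,0.098,0,0,-0.075],[0.074,-0.374,0.098,0,0,-0.075]],
  ],
)

```text
clock: 9.55
tcp_pos: [0.5667, -0.1111, 0.1529]
orientation: [0.0, 0.374, 0.928, -0.0]
wrist_force: [0.7, -0.3, -0.2]
finger_gap: 0.0855
grip_force: 0.0
```

```bash
python3 -c "
from h import *
st();go(.5701,-.1095,.064,136.5)"
```

```text
9.55 [ 0.5667 -0.1111  0.1529] yaw 136.14 tilt [-6.e-04  1.e-04 -1.e+00] F [ 0.7  -0.25 -0.23] T [ 0.004 -0.073  0.012] gap 0.0855 0.0
inc [-0.0026, 0.0069, 0.1777] [0.0, 0.0001, -0.001]
```

>>> carry_out(
  increments=[
    [[-0.002,0.005,0.06,0,0,0],[-0.002,0.005,0.12,0,0,0],[-0.002,0.005,0.16,0,0,0],[-0.002,0.005,0.177,0,0,0],[-0.002,0.005,0.177,0,0,0]],
  ],
)

```text
clock: 10.18
tcp_pos: [0.5718, -0.1093, 0.0633]
orientation: [0.0, 0.372, 0.928, 0.0]
wrist_force: [-0.3, 0.3, -0.8]
finger_gap: 0.0852
grip_force: 0.0
```

```bash
python3 -c "
from h import *
st();go(.5701,-.1095,.064,136.5)"
```

```text
10.18 [ 0.5718 -0.1093  0.0633] yaw 136.27 tilt [-1.e-04  0.e+00 -1.e+00] F [-0.3   0.29 -0.77] T [ 0.022  0.006 -0.038] gap 0.0852 0.0
inc [0.0022, -0.0025, -0.0014] [0.0, 0.0, -0.0006]
```

>>> carry_out(
  increments=[
    [[0.002,-0.002,0,0,0,0],[0.002,-0.002,0,0,0,0],[0.002,-0.002,0,0,0,0],[0.002,-0.002,0,0,0,0]],
  ],
  jaw=1,
  squeeze=50,
)

```text
clock: 10.68
tcp_pos: [0.5704, -0.11, 0.065]
orientation: [0.001, 0.373, 0.928, -0.001]
wrist_force: [-3.0, -0.4, 6.7]
finger_gap: 0.0622
grip_force: 53.5
```

```bash
python3 -c "
from h import *
st();print(env.get_state()['joint_pos'])"
```

```text
10.68 [ 0.5704 -0.11    0.065 ] yaw 136.26 tilt [-2.3e-03 -2.0e-04 -1.0e+00] F [-3.02 -0.41  6.7 ] T [-0.292  0.592  0.004] gap 0.0622 53.5
[-0.32806307  0.44189067 -0.24089825  0.885982   -0.00113663  0.43541839]
```

>>> carry_out(
  increments=[
    [[0,0,0,0,0,0.02],[0,0,0,0,0,0.045],[0,0,0,0,0,0.07],[0,0,0.001,0,0,0.095],[0,0,0.001,0,0,0.12]],
  ],
)

```text
clock: 11.3
tcp_pos: [0.57, -0.1101, 0.0646]
orientation: [0.001, 0.69, 0.724, -0.0]
wrist_force: [-3.2, -2.0, 7.0]
finger_gap: 0.0623
grip_force: 53.6
```

```bash
python3 -c "
from h import *
st()"
```

```text
11.3 [ 0.57   -0.1101  0.0646] yaw 92.79 tilt [-2.2e-03  8.0e-04 -1.0e+00] F [-3.16 -1.99  6.96] T [-0.43   0.848  0.288] gap 0.0623 53.6
```

>>> carry_out(
  increments=[
    [[0,0,0,0,0,0.015],[0,0,0,0,0,0.03],[0,0,0,0,0,0.03]],
  ],
)

```text
clock: 11.68
tcp_pos: [0.5699, -0.1101, 0.0645]
orientation: [0.001, 0.754, 0.657, -0.0]
wrist_force: [-3.4, -2.1, 7.4]
finger_gap: 0.0626
grip_force: 53.6
```

>>> carry_out(
  increments=[
    [[0,0,0,0,0,0],[0,0,0,0,0,0],[0,0,0,0,0,-0.02],[0,0,0,0,0,-0.045],[0,0,0,0,0,-0.07]],
  ],
  jaw=0,
)

```text
clock: 12.3
tcp_pos: [0.5701, -0.1092, 0.0627]
orientation: [0.0, 0.589, 0.808, 0.0]
wrist_force: [-0.2, 0.3, -0.6]
finger_gap: 0.0848
grip_force: 0.0
```

```bash
python3 -c "
from h import *
st();go(.5701,-.1097,.064,136.5)"
```

```text
12.3 [ 0.5701 -0.1092  0.0627] yaw 107.78 tilt [ 1.e-04  3.e-04 -1.e+00] F [-0.24  0.3  -0.56] T [-0.038  0.001 -0.01 ] gap 0.0848 0.0
inc [-0.001, -0.0004, -0.0025] [0.0, -0.0, -0.0798]
```

>>> carry_out(
  increments=[
    [[0,0,-0.002,0,0,-0.025],[0,0,-0.002,0,0,-0.05],[0,0,-0.002,0,0,-0.078],[0,0,-0.002,0,0,-0.078]],
  ],
)

```text
clock: 12.8
tcp_pos: [0.5701, -0.1092, 0.0638]
orientation: [0.0, 0.379, 0.925, 0.0]
wrist_force: [-0.1, -0.5, 0.3]
finger_gap: 0.0851
grip_force: 0.0
```

>>> carry_out(
  increments=[
    [[0,0,0,0,0,0],[0,0,0,0,0,0],[0,0,0,0,0,0],[0,0,0,0,0,0]],
  ],
  jaw=1,
  squeeze=70,
)

```text
clock: 13.3
tcp_pos: [0.5699, -0.1095, 0.0645]
orientation: [0.0, 0.379, 0.925, -0.0]
wrist_force: [-1.9, -0.5, 5.2]
finger_gap: 0.0618
grip_force: 75.0
```

```bash
python3 -c "
from h import *
st()"
```

```text
13.3 [ 0.5699 -0.1095  0.0645] yaw 135.47 tilt [-5.e-04 -3.e-04 -1.e+00] F [-1.92 -0.54  5.2 ] T [-0.029  0.5   -0.012] gap 0.0618 75.0
```

>>> carry_out(
  increments=[
    [[0,0,0,0,0,0.02],[0,0,0,0,0,0.04],[0,0,0,0,0,0.04]],
  ],
)

```text
clock: 13.68
tcp_pos: [0.5699, -0.1094, 0.0643]
orientation: [0.0, 0.491, 0.871, -0.0]
wrist_force: [-2.1, -0.0, 4.9]
finger_gap: 0.0617
grip_force: 74.8
```

```bash
python3 -c "
from h import *
st()"
```

```text
13.68 [ 0.5699 -0.1094  0.0643] yaw 121.15 tilt [-4.e-04 -1.e-04 -1.e+00] F [-2.06 -0.05  4.92] T [-0.038  0.541 -0.25 ] gap 0.0617 74.8
```

>>> carry_out(
  increments=[
    [[0,0,0,0,0,0.006],[0,0,0,0,0,0.012]],
  ],
)

```text
clock: 13.92
tcp_pos: [0.5699, -0.1094, 0.0643]
orientation: [0.0, 0.523, 0.852, -0.0]
wrist_force: [-2.4, -0.6, 6.3]
finger_gap: 0.062
grip_force: 74.8
```

```bash
python3 -c "
from h import *
st()"
```

```text
13.93 [ 0.5699 -0.1094  0.0643] yaw 116.88 tilt [-5.e-04 -1.e-04 -1.e+00] F [-2.37 -0.56  6.32] T [-0.114  0.519  0.291] gap 0.062 74.8
```

>>> carry_out(
  increments=[
    [[0,0,0,0,0,0.006],[0,0,0,0,0,0.012]],
  ],
)

```text
clock: 14.18
tcp_pos: [0.5699, -0.1094, 0.0643]
orientation: [0.0, 0.555, 0.832, -0.0]
wrist_force: [-2.4, 0.2, 4.8]
finger_gap: 0.0616
grip_force: 74.8
```

```bash
python3 -c "
from h import *
st()"
```

```text
14.18 [ 0.5699 -0.1094  0.0643] yaw 112.56 tilt [-5.e-04 -1.e-04 -1.e+00] F [-2.44  0.18  4.84] T [-0.119  0.506  0.232] gap 0.0616 74.8
```

>>> carry_out(
  increments=[
    [[0,0,0,0,0,0.007],[0,0,0,0,0,0.014]],
  ],
)

```text
clock: 14.42
tcp_pos: [0.5699, -0.1094, 0.0643]
orientation: [0.0, 0.591, 0.807, -0.0]
wrist_force: [-2.6, -0.4, 5.4]
finger_gap: 0.0618
grip_force: 74.8
```

```bash
python3 -c "
from h import *
st()"
```

```text
14.43 [ 0.5699 -0.1094  0.0643] yaw 107.56 tilt [-6.e-04 -0.e+00 -1.e+00] F [-2.59 -0.37  5.41] T [-0.128  0.44   0.737] gap 0.0618 74.8
```

>>> carry_out(
  increments=[
    [[0,0,0,0,0,0.002],[0,0,0,0,0,0.004]],
  ],
)

```text
clock: 14.68
tcp_pos: [0.5699, -0.1094, 0.0643]
orientation: [0.0, 0.601, 0.8, -0.0]
wrist_force: [-2.0, -0.6, 4.9]
finger_gap: 0.0619
grip_force: 74.7
```

```bash
python3 -c "
from h import *
st()"
```

```text
14.68 [ 0.5699 -0.1094  0.0643] yaw 106.17 tilt [-6.e-04 -0.e+00 -1.e+00] F [-1.99 -0.64  4.89] T [-0.094  0.489  0.577] gap 0.0619 74.7
```

>>> carry_out(
  increments=[
    [[0,0,0,0,0,0.002],[0,0,0,0,0,0.004]],
  ],
)

```text
clock: 14.92
tcp_pos: [0.5699, -0.1094, 0.0642]
orientation: [0.0, 0.611, 0.792, -0.0]
wrist_force: [-2.7, -0.3, 5.8]
finger_gap: 0.062
grip_force: 74.7
```

```bash
python3 -c "
from h import *
st()"
```

```text
14.93 [ 0.5699 -0.1094  0.0642] yaw 104.74 tilt [-6.e-04 -1.e-04 -1.e+00] F [-2.69 -0.29  5.79] T [-0.129  0.472  0.636] gap 0.062 74.7
```

>>> carry_out(
  increments=[
    [[0,0,0,0,0,0.002],[0,0,0,0,0,0.004]],
  ],
)

```text
clock: 15.18
tcp_pos: [0.5699, -0.1094, 0.0642]
orientation: [0.0, 0.62, 0.784, -0.0]
wrist_force: [-3.0, -0.5, 5.2]
finger_gap: 0.0616
grip_force: 74.7
```

```bash
python3 -c "
from h import *
st()"
```

```text
15.18 [ 0.5699 -0.1094  0.0642] yaw 103.31 tilt [-6.e-04 -1.e-04 -1.e+00] F [-2.95 -0.51  5.21] T [-0.128  0.479  0.844] gap 0.0616 74.7
```

>>> carry_out(
  increments=[
    [[0,0,0,0,0,0.0015],[0,0,0,0,0,0.003]],
  ],
)

```text
clock: 15.42
tcp_pos: [0.5699, -0.1094, 0.0643]
orientation: [0.0, 0.628, 0.779, -0.0]
wrist_force: [-1.8, -0.6, 4.6]
finger_gap: 0.0621
grip_force: 74.7
```

```bash
python3 -c "
from h import *
st()"
```

```text
15.43 [ 0.5699 -0.1094  0.0643] yaw 102.26 tilt [-7.e-04 -0.e+00 -1.e+00] F [-1.79 -0.56  4.63] T [-0.17   0.497  0.92 ] gap 0.0621 74.7
```

>>> carry_out(
  increments=[
    [[0,0,0,0,0,0.0],[0,0,0,0,0,0.001],[0,0,0,0,0,0.003]],
  ],
  squeeze=115,
)

```text
clock: 15.8
tcp_pos: [0.5699, -0.1094, 0.0646]
orientation: [0.0, 0.635, 0.773, -0.0]
wrist_force: [-2.9, -0.8, 7.1]
finger_gap: 0.0609
grip_force: 122.1
```

```bash
python3 -c "
from h import *
st()"
```

```text
15.8 [ 0.5699 -0.1094  0.0646] yaw 101.21 tilt [-9.e-04  1.e-04 -1.e+00] F [-2.88 -0.84  7.06] T [-0.124  0.656  1.173] gap 0.0609 122.1
```

>>> carry_out(
  increments=[
    [[0,0,0,0,0,0.001],[0,0,0,0,0,0.0025]],
  ],
)

```text
clock: 16.05
tcp_pos: [0.5699, -0.1094, 0.0646]
orientation: [0.0, 0.641, 0.768, -0.0]
wrist_force: [-3.4, -1.0, 7.3]
finger_gap: 0.0606
grip_force: 122.1
```

```bash
python3 -c "
from h import *
st()
for i in range(3): env.read_camera('scene'); st()"
```

```text
16.05 [ 0.5699 -0.1094  0.0646] yaw 100.33 tilt [-1.e-03  1.e-04 -1.e+00] F [-3.35 -0.97  7.32] T [-0.186  0.728  1.241] gap 0.0606 122.1
16.1 [ 0.5699 -0.1094  0.0646] yaw 100.32 tilt [-0.001  0.    -1.   ] F [-3.43 -1.7   7.15] T [-0.206  0.674  1.316] gap 0.0604 122.1
16.15 [ 0.57   -0.1094  0.0646] yaw 100.35 tilt [-1.e-03  1.e-04 -1.e+00] F [-4.02 -1.34  7.41] T [-0.1    0.668  1.279] gap 0.0606 122.2
16.2 [ 0.5699 -0.1094  0.0646] yaw 100.35 tilt [-0.001  0.    -1.   ] F [-2.31 -0.98  6.07] T [-0.172  0.651  1.276] gap 0.0607 122.2
```

>>> carry_out(
  increments=[
    [[0,0,0,0,0,0.0012],[0,0,0,0,0,0.0025]],
  ],
)

```text
clock: 16.45
tcp_pos: [0.5699, -0.1094, 0.0646]
orientation: [0.0, 0.646, 0.763, -0.0]
wrist_force: [-2.6, -0.7, 6.4]
finger_gap: 0.0606
grip_force: 122.1
```

```bash
python3 -c "
from h import *
st()
for i in range(2): env.read_camera('scene'); st()"
```

```text
16.45 [ 0.5699 -0.1094  0.0646] yaw 99.46 tilt [-1.e-03  1.e-04 -1.e+00] F [-2.65 -0.71  6.4 ] T [-0.167  0.689  1.444] gap 0.0606 122.1
16.5 [ 0.57   -0.1094  0.0646] yaw 99.45 tilt [-1.1e-03  1.0e-04 -1.0e+00] F [-2.84 -0.65  6.8 ] T [-0.192  0.654  1.459] gap 0.0605 122.2
16.55 [ 0.57   -0.1094  0.0646] yaw 99.47 tilt [-1.1e-03  1.0e-04 -1.0e+00] F [-3.92  0.13  7.36] T [-0.18   0.695  1.451] gap 0.0605 122.2
```

>>> carry_out(
  increments=[
    [[0,0,0,0,0,0.0007],[0,0,0,0,0,0.0007]],
  ],
)

```text
clock: 16.8
tcp_pos: [0.57, -0.1094, 0.0646]
orientation: [0.0, 0.648, 0.762, -0.0]
wrist_force: [-2.9, -1.7, 6.9]
finger_gap: 0.0606
grip_force: 122.2
```

```bash
python3 -c "
from h import *
st()"
```

```text
16.8 [ 0.57   -0.1094  0.0646] yaw 99.23 tilt [-0.0011  0.     -1.    ] F [-2.95 -1.74  6.92] T [-0.242  0.695  1.56 ] gap 0.0606 122.2
```

>>> carry_out(
  increments=[
    [[0,0,0,0,0,0],[0,0,0,0,0,0],[0,0,0,0,0,0]],
  ],
  jaw=0,
)

```text
clock: 17.18
tcp_pos: [0.5699, -0.1093, 0.0636]
orientation: [-0.0, 0.65, 0.76, 0.0]
wrist_force: [-0.7, 0.8, 0.7]
finger_gap: 0.0854
grip_force: 0.0
```

>>> carry_out(
  increments=[
    [[0,0,-0.03,0,0,0],[0,0,-0.1,0,0,0],[0,0,-0.2,0,0,0],[0,0.05,-0.28,0,0,-0.02],[0,0.05,-0.28,0,0,-0.02]],
  ],
)

```text
clock: 17.8
tcp_pos: [0.5982, -0.1061, 0.2092]
orientation: [0.005, 0.6, 0.8, 0.002]
wrist_force: [0.2, 0.4, 0.2]
finger_gap: 0.0851
grip_force: 0.0
```

```bash
python3 look.py 4;python3 -c "
from h import *
go(.5987,-.1905,.15,109.4)"
```

```text
17.8 [ 0.5982 -0.1061  0.2092] yaw 106.2 tilt [-0.0055  0.0083 -1.    ] F [0.18 0.41 0.16] T [-0.029  0.062  0.006] gap 0.0851 0.0
top 336 tail z 0.08360145672780082 fit w [-3.70394087e-02  9.68541513e-05] smax 0.20328828881177802 zslope [-0.00293578  0.08394359]
scene 531 tail z 0.08414280051546648 fit w [-3.51130637e-02  7.11272482e-05] smax 0.2047797352484581 zslope [-0.00499079  0.08480055]
 head z pct [0.0666 0.0704 0.0849 0.0886 0.094 ]
inc [-0.1655, -0.04, 0.1094] [0.0002, 0.0001, -0.0091]
```

View pics/c4.png

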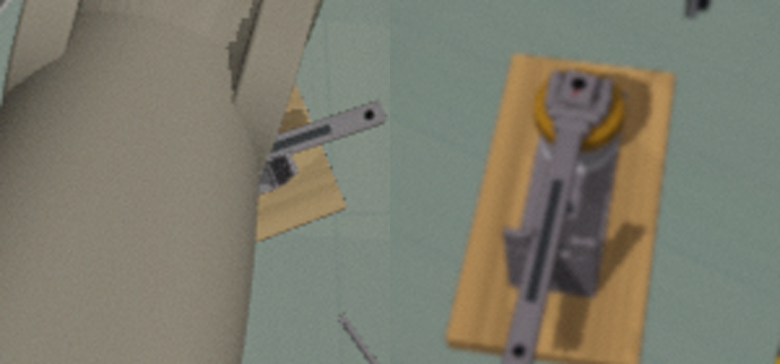

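```bash
python3 -c "
from h import *
st();go(.5963,-.1926,.16,107.5)"
```

```text
17.9 [ 0.5949 -0.1054  0.2047] yaw 106.12 tilt [-9.0e-04  1.1e-03 -1.0e+00] F [-0.43  0.55 -0.29] T [ 0.039 -0.014  0.045] gap 0.085 0.0
inc [-0.1683, -0.0458, 0.0894] [0.0002, 0.0001, -0.0038]
```

>>> carry_out(
  increments=[
    [[-0.08,-0.02,0.04,0,0,-0.004],[-0.15,-0.046,0.08,0,0,-0.004],[-0.168,-0.046,0.089,0,0,-0.004],[-0.168,-0.046,0.089,0,0,-0.004]],
  ],
  jaw=0.5,
)

```text
clock: 18.4
tcp_pos: [0.5949, -0.1925, 0.158]
orientation: [-0.001, 0.591, 0.806, -0.0]
wrist_force: [0.3, 0.5, -0.5]
finger_gap: 0.0432
grip_force: 0.0
```

```bash
python3 -c "
from h import *
st();go(.5963,-.1926,.098,107.5)"
```

```text
18.4 [ 0.5949 -0.1925  0.158 ] yaw 107.49 tilt [ 0.0022 -0.002  -1.    ] F [ 0.3   0.49 -0.49] T [ 0.001 -0.007 -0.012] gap 0.0432 0.0
inc [-0.0014, 0.0029, 0.1201] [-0.0003, -0.0003, -0.0]
```

>>> carry_out(
  increments=[
    [[-0.001,0.002,0.05,0,0,0],[-0.001,0.002,0.09,0,0,0],[-0.001,0.002,0.12,0,0,0],[-0.001,0.002,0.12,0,0,0]],
  ],
)

```text
clock: 18.9
tcp_pos: [0.5963, -0.1915, 0.0985]
orientation: [-0.001, 0.59, 0.807, -0.0]
wrist_force: [0.1, 0.5, -0.3]
finger_gap: 0.0426
grip_force: 0.0
```

```bash
python3 -c "
from h import *
st();go(.5963,-.1926,.098,107.5)"
```

```text
18.9 [ 0.5963 -0.1915  0.0985] yaw 107.64 tilt [ 0.0016 -0.0016 -1.    ] F [ 0.14  0.53 -0.34] T [ 0.018  0.004 -0.019] gap 0.0426 0.0
inc [-0.0022, -0.0007, 0.001] [-0.0003, -0.0002, 0.0004]
```

>>> carry_out(
  increments=[
    [[0,0,0,0,0,0],[0,0,0,0,0,0],[0,0,0,0,0,0],[0,0,0,0,0,0]],
  ],
  jaw=1,
  squeeze=60,
)

```text
clock: 19.4
tcp_pos: [0.5969, -0.1929, 0.1007]
orientation: [0.001, 0.591, 0.807, -0.0]
wrist_force: [-3.6, 0.2, 6.0]
finger_gap: 0.0145
grip_force: 58.8
```

>>> carry_out(
  increments=[
    [[0,0,-0.004,0,0,0],[0,0,-0.008,0,0,0]],
  ],
)

```text
clock: 19.65
tcp_pos: [0.5964, -0.1929, 0.1026]
orientation: [-0.001, 0.591, 0.807, -0.0]
wrist_force: [-1.6, -2.2, -5.7]
finger_gap: 0.0148
grip_force: 58.6
```

```bash
python3 -c "
from h import *
st()"
```

```text
19.65 [ 0.5964 -0.1929  0.1026] yaw 107.55 tilt [ 3.0e-04 -1.4e-03 -1.0e+00] F [-1.65 -2.22 -5.74] T [-0.519  0.308 -0.008] gap 0.0148 58.6
```

>>> carry_out(
  increments=[
    [[0,0,-0.006,0,0,0],[0,0,-0.012,0,0,0],[0,0,-0.018,0,0,0]],
  ],
)

```text
clock: 20.02
tcp_pos: [0.5961, -0.1921, 0.1116]
orientation: [-0.001, 0.591, 0.807, -0.0]
wrist_force: [-3.6, 0.2, -8.6]
finger_gap: 0.0143
grip_force: 58.7
```

```bash
python3 -c "
from h import *
st()"
```

```text
20.02 [ 0.5961 -0.1921  0.1116] yaw 107.59 tilt [ 0.0019 -0.0017 -1.    ] F [-3.56  0.18 -8.59] T [-0.193  0.47  -0.051] gap 0.0143 58.7
```

```bash
python3 look.py 5
python3 - <<'E'
import sys;sys.argv=['','x']
from h import *
c=dict(np.load('scene5.npz'));q=cloud(c).reshape(-1,3);ax=np.array([.334,-.943]);nn=np.array([.943,.334]);o=np.array([.5701,-.1095])
s=(q[:,:2]-o)@ax;w=(q[:,:2]-o)@nn
m=(q[:,2]>.075)&(q[:,2]<.13)&(s>.15)&(s<.21)&(abs(w+.035*s)<.02);print("tail",m.sum(),np.polyfit(s[m],q[m,2],1),np.median(q[m,2]),np.median(s[m]))
E
```

```text
20.02 [ 0.5961 -0.1921  0.1116] yaw 107.59 tilt [ 0.0019 -0.0017 -1.    ] F [-3.56  0.18 -8.59] T [-0.193  0.47  -0.051] gap 0.0143 58.7
 head z pct [0.0664 0.0694 0.0845 0.0902 0.094 ]
scene 34 tail z 0.0994481381641244 fit w [ 0.08714852 -0.01603218] smax 0.1532314649018276 zslope [-0.00500953  0.09962469]
tail 389 [0.09346989 0.08853715] 0.10528192798290201 0.1790483838527438
```

>>> carry_out(
  increments=[
    [[0,-0.001,0,0,0,0],[0,-0.002,0,0,0,0],[0,-0.002,0,0,0,0]],
  ],
)

```text
clock: 20.5
tcp_pos: [0.596, -0.1922, 0.112]
orientation: [-0.0, 0.591, 0.807, 0.001]
wrist_force: [-1.8, 4.9, -9.9]
finger_gap: 0.0148
grip_force: 58.7
```

```bash
python3 -c "
from h import *
st()"
```

```text
20.5 [ 0.596  -0.1922  0.112 ] yaw 107.61 tilt [ 1.4e-03  4.0e-04 -1.0e+00] F [-1.83  4.86 -9.86] T [ 0.671  0.205 -0.033] gap 0.0148 58.7
```

>>> carry_out(
  increments=[
    [[0,0,0.01,0,0,0],[0,0,0.02,0,0,0],[0,0,0.024,0,0,0],[0,0,0.024,0,0,0]],
  ],
)

```text
clock: 21.0
tcp_pos: [0.5964, -0.1932, 0.1011]
orientation: [0.001, 0.591, 0.807, 0.0]
wrist_force: [-3.5, 2.9, -0.6]
finger_gap: 0.0144
grip_force: 62.2
```

>>> carry_out(
  increments=[
    [[0,0,0,0,0,0],[0,0,0,0,0,0],[0,0,0,0,0,0],[0,0,0,0,0,0]],
  ],
  jaw=0.5,
)

```text
clock: 21.5
tcp_pos: [0.5964, -0.1933, 0.1006]
orientation: [0.001, 0.591, 0.807, 0.0]
wrist_force: [-0.0, 0.1, -0.9]
finger_gap: 0.0429
grip_force: 0.0
```

```bash
python3 look.py 6;python3 -c "
from h import *
go(.5701+.0505*.3+.0015,-.1095-.0505*.954,.098,107.5)"
```

```text
21.5 [ 0.5964 -0.1933  0.1006] yaw 107.57 tilt [-8.e-04  7.e-04 -1.e+00] F [-0.02  0.08 -0.93] T [-0.028  0.005 -0.005] gap 0.0429 0.0
 head z pct [0.0666 0.07   0.0842 0.0901 0.0939]
scene 524 tail z 0.08378983302886411 fit w [-0.03252462 -0.00030921] smax 0.20460117178441892 zslope [-0.0181755   0.08667764]
inc [0.0733, 0.0034, 0.0048] [0.0, 0.0001, 0.0002]
```

>>> carry_out(
  increments=[
    [[0.03,0,0.004,0,0,0],[0.06,0,0.009,0,0,0],[0.075,0,0.009,0,0,0],[0.075,0,0.009,0,0,0]],
  ],
)

```text
clock: 22.1
tcp_pos: [0.5845, -0.1562, 0.096]
orientation: [-0.0, 0.59, 0.807, -0.0]
wrist_force: [0.4, -0.1, 0.2]
finger_gap: 0.0425
grip_force: 0.0
```

>>> carry_out(
  increments=[
    [[0,0,0,0,0,0],[0,0,0,0,0,0],[0,0,0,0,0,0],[0,0,0,0,0,0]],
  ],
  jaw=1,
  squeeze=100,
)

```text
clock: 22.6
tcp_pos: [0.5851, -0.1575, 0.0964]
orientation: [0.0, 0.591, 0.807, 0.0]
wrist_force: [-1.1, 1.4, 5.5]
finger_gap: 0.0139
grip_force: 98.1
```

```bash
python3 -c "
from h import *
st()"
```

```text
22.6 [ 0.5851 -0.1575  0.0964] yaw 107.57 tilt [-6.e-04  8.e-04 -1.e+00] F [-1.05  1.36  5.54] T [ 0.238  0.13  -0.04 ] gap 0.0139 98.1
```

Now lift 8 mm.

>>> carry_out(
  increments=[
    [[0,0,-0.005,0,0,0],[0,0,-0.01,0,0,0],[0,0,-0.016,0,0,0],[0,0,-0.016,0,0,0]],
  ],
)

```text
clock: 23.1
tcp_pos: [0.5849, -0.1572, 0.1009]
orientation: [-0.001, 0.591, 0.807, -0.0]
wrist_force: [5.7, -0.3, -16.8]
finger_gap: 0.0144
grip_force: 98.8
```

```bash
python3 look.py 7
```

```text
23.1 [ 0.5849 -0.1572  0.1009] yaw 107.58 tilt [ 0.0013 -0.0011 -1.    ] F [  5.71  -0.28 -16.76] T [-0.523 -1.596 -0.036] gap 0.0144 98.8
 head z pct [0.0649 0.0686 0.0696 0.0707 0.081 ]
scene 525 tail z 0.09272216328968155 fit w [-0.03750179  0.00051051] smax 0.2039718378978713 zslope [0.01799183 0.08949222]
 head z pct [0.0634 0.0865 0.0881 0.0894 0.0907]
```

>>> carry_out(
  increments=[
    [[0,0.001,0,0,0,-0.002],[0,0.002,0,0,0,-0.004],[0,0.003,0,0,0,-0.005],[0,0.003,0,0,0,-0.005]],
  ],
)

```text
clock: 23.7
tcp_pos: [0.5854, -0.1569, 0.1024]
orientation: [-0.001, 0.578, 0.816, -0.001]
wrist_force: [3.8, -2.0, -18.2]
finger_gap: 0.0141
grip_force: 98.9
```

```bash
python3 look.py 8
```

```text
23.7 [ 0.5854 -0.1569  0.1024] yaw 109.35 tilt [ 9.0e-04 -2.2e-03 -1.0e+00] F [  3.83  -1.96 -18.16] T [-1.011 -1.098 -0.58 ] gap 0.0141 98.9
scene 498 tail z 0.09707224624724298 fit w [-0.02627905  0.00025765] smax 0.20386098879848727 zslope [0.03999287 0.09019701]
 head z pct [0.0657 0.0835 0.0894 0.0904 0.0915]
```

>>> carry_out(
  increments=[
    [[0,-0.001,-0.004,0,0,0.003],[0,-0.001,-0.008,0,0,0.003],[0,-0.001,-0.012,0,0,0.003],[0,-0.001,-0.016,0,0,0.003],[0,-0.001,-0.016,0,0,0.003]],
  ],
)

```text
clock: 24.42
tcp_pos: [0.586, -0.157, 0.1128]
orientation: [0.001, 0.586, 0.811, 0.0]
wrist_force: [0.6, 0.2, -2.3]
finger_gap: 0.0138
grip_force: 100.6
```

```bash
python3 look.py 9
```

```text
24.43 [ 0.586  -0.157   0.1128] yaw 108.32 tilt [-8.0e-04  1.1e-03 -1.0e+00] F [ 0.63  0.2  -2.29] T [ 0.092  0.05  -0.016] gap 0.0138 100.6
scene 472 tail z 0.09820038774109181 fit w [-0.02530387  0.00087666] smax 0.20404178607410495 zslope [-0.0236496  0.1019763]
 head z pct [0.0629 0.0684 0.101  0.1024 0.1033]
```

>>> carry_out(
  increments=[
    [[0,0,-0.04,0,0,0],[0,0,-0.09,0,0,0],[0,0,-0.13,0,0,0],[0,0,-0.13,0,0,0]],
  ],
)

```text
clock: 25.02
tcp_pos: [0.5868, -0.1574, 0.1785]
orientation: [0.002, 0.586, 0.811, 0.0]
wrist_force: [0.3, 0.1, -2.9]
finger_gap: 0.0144
grip_force: 100.6
```

```bash
python3 -c "
from h import *
st();go(.4268,-.0647,.12,109.3)"
```

```text
25.02 [ 0.5868 -0.1574  0.1785] yaw 108.3 tilt [-0.0023  0.0027 -1.    ] F [ 0.35  0.14 -2.87] T [ 0.125  0.025 -0.048] gap 0.0144 100.6
inc [0.2768, -0.2458, 0.1156] [0.0004, 0.0004, -0.0028]
```

>>> carry_out(
  increments=[
    [[0.07,-0.06,0,0,0,0],[0.15,-0.13,0,0,0,0],[0.22,-0.2,0.0,0,0,-0.003],[0.277,-0.246,0.03,0,0,-0.003],[0.277,-0.246,0.116,0,0,-0.003]],
  ],
)

```text
clock: 25.65
tcp_pos: [0.4239, -0.0629, 0.119]
orientation: [0.001, 0.577, 0.816, 0.0]
wrist_force: [1.4, -0.2, -3.0]
finger_gap: 0.0146
grip_force: 100.6
```

>>> carry_out(
  increments=[
    [[0,0,0,0,0,0],[0,0,0,0,0,0]],
  ],
)

```text
clock: 25.9
tcp_pos: [0.4259, -0.0643, 0.1193]
orientation: [0.0, 0.578, 0.816, -0.0]
wrist_force: [0.4, 1.0, -2.6]
finger_gap: 0.0143
grip_force: 100.5
```

Run:
```python
from h import *
st();b=env.read_camera("scene");a=env.read_camera("top");np.savez("sceneA.npz",**b);np.savez("topA.npz",**a)
q=cloud(b).reshape(-1,3);o=np.array([.4268,-.0647]);ax=np.array([.325,-.946]);nn=np.array([.946,.325])
s=(q[:,:2]-o)@ax;w=(q[:,:2]-o)@nn
m=(q[:,2]>.06)&(q[:,2]<.14)&(s>.05)&(s<.17)&(abs(w)<.02);print(m.sum(),np.polyfit(s[m],q[m,2],1),np.sort(s[m])[-5],np.polyfit(s[m],w[m],1))
go(.4268,-.0647,.028,109.3)
cv2.imwrite("pics/A.png",np.hstack([cv2.resize(b["frame"][180:380,210:360],(0,0),fx=2.6,fy=2.6),cv2.resize(a["frame"][180:380,250:400],(0,0),fx=2.6,fy=2.6)]))
```

```text
25.9 [ 0.4259 -0.0643  0.1193] yaw 109.37 tilt [-2.e-04  0.e+00 -1.e+00] F [ 0.39  1.03 -2.57] T [ 0.086 -0.016 -0.015] gap 0.0143 100.5
532 [-0.02347427  0.10787693] 0.15417327354568813 [0.0062261  0.00010495]
inc [0.0003, -0.0003, 0.184] [0.0003, 0.0002, 0.0002]
```

View pics/A.png

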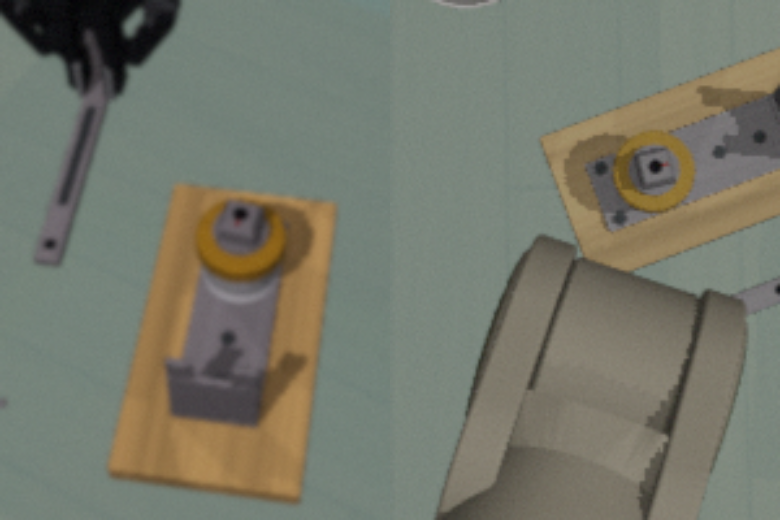

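>>> carry_out(
  increments=[
    [[0,0,0.06,0,0,0],[0,0,0.12,0,0,0],[0,0,0.16,0,0,0],[0,0,0.178,0,0,0],[0,0,0.178,0,0,0]],
  ],
)

```text
clock: 26.62
tcp_pos: [0.4259, -0.0643, 0.0301]
orientation: [0.0, 0.578, 0.816, -0.0]
wrist_force: [-0.1, -0.1, -3.4]
finger_gap: 0.0141
grip_force: 100.5
```

>>> carry_out(
  increments=[
    [[0,0,0.004,0,0,0],[0,0,0.008,0,0,0],[0,0,0.01,0,0,0],[0,0,0.01,0,0,0]],
  ],
)

```text
clock: 27.12
tcp_pos: [0.4254, -0.0641, 0.0249]
orientation: [0.0, 0.578, 0.816, -0.0]
wrist_force: [-0.0, -0.2, -2.1]
finger_gap: 0.0144
grip_force: 100.5
```

```bash
python3 -c "
from h import *
st()"
```

```text
27.12 [ 0.4254 -0.0641  0.0249] yaw 109.38 tilt [-2.e-04  1.e-04 -1.e+00] F [-0.02 -0.25 -2.06] T [ 0.066  0.051 -0.004] gap 0.0144 100.5
```

Tail is starting to touch; ease down a little more, then release.

>>> carry_out(
  increments=[
    [[0,0,0.002,0,0,0],[0,0,0.004,0,0,0],[0,0,0.005,0,0,0],[0,0,0.005,0,0,0]],
  ],
)

```text
clock: 27.62
tcp_pos: [0.4255, -0.0641, 0.0223]
orientation: [0.0, 0.578, 0.816, -0.0]
wrist_force: [0.0, 0.5, -2.3]
finger_gap: 0.0144
grip_force: 100.6
```

```bash
python3 -c "
from h import *
st()"
```

```text
27.62 [ 0.4255 -0.0641  0.0223] yaw 109.38 tilt [-1.e-04  0.e+00 -1.e+00] F [ 0.01  0.53 -2.28] T [ 0.087  0.01  -0.047] gap 0.0144 100.6
```

>>> carry_out(
  increments=[
    [[0,0,0.0015,0,0,0],[0,0,0.003,0,0,0],[0,0,0.003,0,0,0]],
  ],
)

```text
clock: 28.0
tcp_pos: [0.4255, -0.0641, 0.0211]
orientation: [0.0, 0.578, 0.816, 0.0]
wrist_force: [-1.1, 1.5, 3.0]
finger_gap: 0.014
grip_force: 101.2
```

```bash
python3 -c "
from h import *
st()"
```

```text
28.0 [ 0.4255 -0.0641  0.0211] yaw 109.38 tilt [-1.e-04  1.e-04 -1.e+00] F [-1.11  1.53  3.02] T [0.106 0.189 0.039] gap 0.014 101.2
```

>>> carry_out(
  increments=[
    [[0,0,0,0,0,0],[0,0,0,0,0,0],[0,0,0,0,0,0],[0,0,-0.06,0,0,0],[0,0,-0.16,0,0,0]],
  ],
  jaw=0.5,
)

```text
clock: 28.62
tcp_pos: [0.4239, -0.0636, 0.1003]
orientation: [-0.002, 0.578, 0.816, -0.001]
wrist_force: [0.7, -0.7, -0.4]
finger_gap: 0.0425
grip_force: 0.0
```

>>> carry_out(
  increments=[
    [[0.1,0,-0.2,0,0,0],[0.2,0,-0.3,0,0,0],[0.3,0,-0.3,0,0,0],[0.4,0,-0.3,0,0,0],[0.45,0,-0.3,0,0,0]],
  ],
)

```text
clock: 29.25
tcp_pos: [0.3503, 0.15, 0.2521]
orientation: [0.001, 0.578, 0.816, 0.001]
wrist_force: [0.5, -0.4, -0.1]
finger_gap: 0.0428
grip_force: 0.0
```

Run:
```python
from h import *
st();b=env.read_camera("scene");a=env.read_camera("top");st()
for n,c in (("scene",b),("top",a)):
    q=cloud(c).reshape(-1,3);o=np.array([.4255,-.0641]);ax=np.array([.325,-.946]);nn=np.array([.946,.325])
    s=(q[:,:2]-o)@ax;w=(q[:,:2]-o)@nn
    for lo,hi,W in ((-.07,-.03,.02),(-.01,.15,.007)):
        m=(q[:,2]>-.01)&(q[:,2]<.05)&(s>lo)&(s<hi)&(abs(w)<W);print(n,m.sum(),np.percentile(q[m,2],[10,50,90]).round(4))
cv2.imwrite("pics/B.png",np.hstack([cv2.resize(b["frame"][130:350,190:350],(0,0),fx=2.5,fy=2.5),cv2.resize(a["frame"][180:400,260:420],(0,0),fx=2.5,fy=2.5)]))
```

```text
29.25 [0.3503 0.15   0.2521] yaw 109.44 tilt [-3.0e-04  2.8e-03 -1.0e+00] F [ 0.49 -0.43 -0.06] T [-0.021 -0.049 -0.008] gap 0.0428 0.0
29.35 [0.3494 0.1511 0.2516] yaw 109.72 tilt [ 6.0e-04  1.4e-03 -1.0e+00] F [-0.01 -1.54  0.42] T [-0.066 -0.032  0.022] gap 0.0424 0.0
scene 212 [-0.0009  0.003   0.0109]
scene 461 [0.0077 0.0095 0.0111]
top 355 [-0.0022  0.0016  0.0108]
top 503 [0.0061 0.0085 0.0109]
```

View pics/B.png

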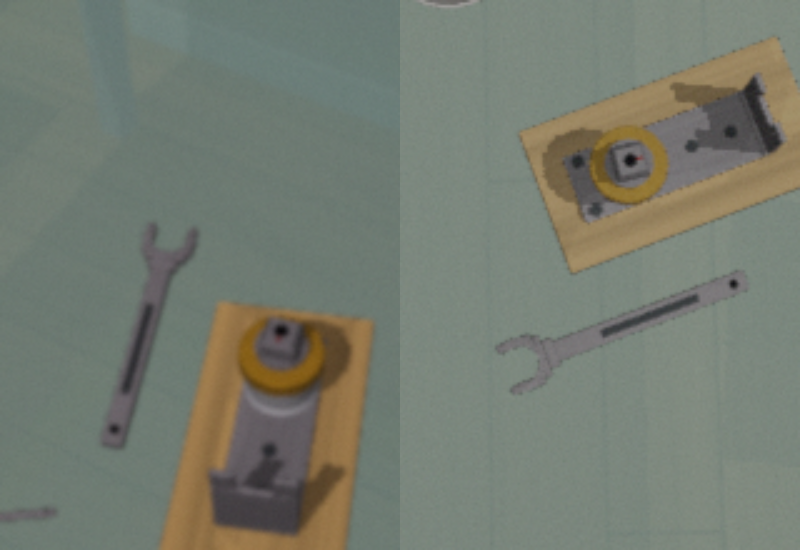

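```bash
python3 -c "
from h import *
print(env.hand_in())"
```

```text
the job is handed in; nothing more can be done
None
```

Job handed in at about 29 s, result not reported: I nipped the lock ring down to about 1.5 N m (last reading 1.56) with the spanner's handle held in the slot. The barrel turned only slightly by eye, and the spanner, which stuck on the flats at first (up to about 18 N at the wrist) and took a second grip to free, now lies flat on the glass beside the board.

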